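Shut a row of snap-cap tubes with one fingertip

ROBOT

A 6-joint arm with a two-finger parallel gripper is mounted at the origin on the work surface; the furniture and walls round the work are solid. World frame = base frame: x ahead of the robot, y to its left, z up, the work surface at z = 0. Lengths are in mm, angles in rad, forces in N, time in s.
With the tool pointing down it reaches from about 350 to 875 mm from the base axis. Payload 4.2 kg.
Tool frame: the origin (TCP) lies between the finger pads; the fingertips stand 14 mm ahead of it and the grasp point (between the pads) lies 5 mm behind it; z points along the fingers, y is the line along which they close (so a half turn about z gives the same grasp; the last joint's range is limited). The gripper opens to 85 mm and grips with 20 to 120 N. Pads are 22 mm wide; open, the fingers measure 114 mm over their backs; the gripper's body (76 mm by 85 mm) begins 54 mm behind the grasp point. The pads swing forward as they close: fully open they stand 13 mm farther back than shut.
Start: joints at [1.562, 0.385, 0.008, 0, -1.194, -0.259], TCP at [165.35, 602.71, 245.312] pointing down, gripper open.
Joint ranges: [-3.14, 3.14], [-1.21, 2.06], [-1.07, 1.41], [-3.16, 2.05], [-2.99, -0.16], [-3.1, 3.1]. Speed limits (rad/s): [2.79, 2.79, 3.14, 3.14, 3.14, 3.14].

INTERFACE

Orientations are given as a unit quaternion [x, y, z, w].
In Python, from bench import * gives the robot as it stands.
- The arm moves only by the tool carry_out, never from a script. Its argument "motion" is a list of rows, each a list of 7 numbers: the turn, a rotation vector about the tool's x, y, z in rad, then the shift along the tool's x, y, z in mm, then the opening, from -1 (shut) to 1 (fully open), so that 0 is half open. A call has 1 to 5 rows; each row is the pose to reach, as a shift and turn from the pose commanded when the call began, along the tool's axes at that moment; what a row does not reach only later rows make up. A row lasts 1/8 s, in which the tool goes at most 62.5 mm and 10.7 degrees, less where a joint would pass 70% of its speed; a pose out of reach is approached as far as the arm can. A call with a gripper value outside its range is refused whole. The fingers move at their own pace and stop on an object; the grip force is fixed at half the most. Time passes only in rows, so rows that repeat a pose let the fingers close. It gives the time, the measured TCP pose, the force, the opening and the grip force at its end, in the units of the state.
- read_state(): the state, without advancing time (a new reading comes with each control period).
- get_image(name): name is "scene" or "top"; returns a dict with "color" (384x512x3 uint8, blue, green, red), "mtx" (3x3 intrinsics, pixels), "position" and "orientation" of the camera in the world. Camera axes: x right, y down, z forward; pixel columns grow to the right and rows downward; lengths in mm; the calibration is good to about 2 mm. A picture is of the moment at which its call begins. There is no depth.
- job_done(): hands the job in; it is judged then, once.
The state is a dict: "clock": time; "joints": joint angles; "joint_vel": joint speeds; "joint_efforts": joint torques, N m; "position": TCP position; "ee_rot": TCP orientation; "contact_force": force on the tool from outside, world axes, zero at the start; "wrist_torque": the same for the moment, N m; "gripper_width": finger opening in mm; "grasp_force": force on a finger pad.
Only numpy, scipy, OpenCV 4.12 (cv2) and the standard library are available. Lean on these libraries where they do the work, as an engineer would, in place of code of your own. Each camera call takes 0.05 s, during which the arm holds its last target. There are 200 camera calls.

TASK

The four large sample tubes have been loaded and must be capped before they go to the centrifuge: run a fingertip lightly along their row, starting at the end where the hinges face outwards, so that the caps fold over one after another, and leave all four shut flush. Lift nothing, do not shove the racks about, press gently, and leave the small tubes open and everything else where it is.

Things in the scene. Friction and masses are not known exactly. Their poses are not given: they have to be found in the camera images.
- large_rack: grey loose bench rack, 200 x 56 mm, plate 46 mm high, about 0.9 kg on rubber feet, with one row of four LARGE snap-cap tubes that cannot turn or sink, mouths 62 mm above the worktop. Origin: centre of its underside; x runs along the row, z up; tubes 1 to 4 at x = -54, -18, 18, 54 mm, y = 0. Every cap is hinged on the -x side of its tube and folds over towards +x
- small_rack: the same rack with four SMALL snap-cap tubes (cap 14 mm across, mouth 56 mm high; an open cap reaches 77 mm above the worktop), also open. Which rack is on the left varies. To be left alone
- large_seat_1 (a point): point on the axis of large tube 1 (counting along the rack's +x), 66 mm above the worktop, where the top of its cap lies when shut; fixed to the rack. Cap: disc 22 mm across, 4 mm thick, with a 4 mm thumb tab at its free edge
- large_seat_2 (a point): point on the axis of large tube 2 (counting along the rack's +x), 66 mm above the worktop, where the top of its cap lies when shut; fixed to the rack. Cap: disc 22 mm across, 4 mm thick, with a 4 mm thumb tab at its free edge
- large_seat_3 (a point): point on the axis of large tube 3 (counting along the rack's +x), 66 mm above the worktop, where the top of its cap lies when shut; fixed to the rack. Cap: disc 22 mm across, 4 mm thick, with a 4 mm thumb tab at its free edge
- large_seat_4 (a point): point on the axis of large tube 4 (counting along the rack's +x), 66 mm above the worktop, where the top of its cap lies when shut; fixed to the rack. Cap: disc 22 mm across, 4 mm thick, with a 4 mm thumb tab at its free edge
- large_cap_1 (a joint): angle of large cap 1, rad: 0 shut flush (top level), 1.45 to 1.85 open at the start, limit 1.9. Hinge line 12.5 mm to -x of the tube's axis, 62 mm high. Open, the cap reaches 28 mm from its hinge, up to 90 mm above the worktop, up to 9 mm beyond the hinge to -x. Stiff strap hinge (0.3 N at the tab, 2 to 3 N close to the hinge): it stays where it is left, also half shut
- large_cap_2 (a joint): angle of large cap 2, rad: 0 shut flush (top level), 1.45 to 1.85 open at the start, limit 1.9. Hinge line 12.5 mm to -x of the tube's axis, 62 mm high. Open, the cap reaches 28 mm from its hinge, up to 90 mm above the worktop, up to 9 mm beyond the hinge to -x. Stiff strap hinge (0.3 N at the tab, 2 to 3 N close to the hinge): it stays where it is left, also half shut
- large_cap_3 (a joint): angle of large cap 3, rad: 0 shut flush (top level), 1.45 to 1.85 open at the start, limit 1.9. Hinge line 12.5 mm to -x of the tube's axis, 62 mm high. Open, the cap reaches 28 mm from its hinge, up to 90 mm above the worktop, up to 9 mm beyond the hinge to -x. Stiff strap hinge (0.3 N at the tab, 2 to 3 N close to the hinge): it stays where it is left, also half shut
- large_cap_4 (a joint): angle of large cap 4, rad: 0 shut flush (top level), 1.45 to 1.85 open at the start, limit 1.9. Hinge line 12.5 mm to -x of the tube's axis, 62 mm high. Open, the cap reaches 28 mm from its hinge, up to 90 mm above the worktop, up to 9 mm beyond the hinge to -x. Stiff strap hinge (0.3 N at the tab, 2 to 3 N close to the hinge): it stays where it is left, also half shut
- small_cap_1 (a joint): angle of small cap 1, rad: 0 shut, stands open at the start
- small_cap_2 (a joint): angle of small cap 2, rad: 0 shut, stands open at the start
- small_cap_3 (a joint): angle of small cap 3, rad: 0 shut, stands open at the start
- small_cap_4 (a joint): angle of small cap 4, rad: 0 shut, stands open at the start
- tweezers: tweezers lying flat between the racks, 127 x 11 x 9 mm; loose, a bystander. Origin: centre of its underside
- dropper: amber dropper bottle, 34 mm wide, 97 mm tall, behind the racks; loose, a bystander. Origin: centre of its underside
- timer: white bench timer, 58 x 66 x 17 mm, at the front; loose, a bystander. Origin: centre of its underside
- cover_glasses: small clear box of cover glasses, 32 x 32 x 14 mm, behind the racks; loose, a bystander. Origin: centre of its underside
- slide_box: flat blue slide box, 100 x 180 x 39 mm, to the left; loose, a bystander. Origin: centre of its underside
- pen: black marker pen, 132 mm long, 12 mm thick, at the front left; loose, a bystander. Origin: centre of its underside

How it is judged (in metres and radians):
On the way, in this order (a step that is already met when the one before it is completed fails the run):
1. large cap 1 is folded over its tube while cap 2 and those beyond still stand open (value of joint large_cap_1 below 0.5 rad and value of joint each of large_cap_2, large_cap_3, large_cap_4 above 0.8 rad).
2. large cap 2 is folded over its tube while cap 3 and those beyond still stand open (value of joint large_cap_2 below 0.5 rad and value of joint each of large_cap_3, large_cap_4 above 0.8 rad).
3. large cap 3 is folded over its tube while cap 4 and those beyond still stand open (value of joint large_cap_3 below 0.5 rad and value of joint large_cap_4 above 0.8 rad).
4. large cap 4 is folded over its tube (value of joint large_cap_4 below 0.5 rad).
At the end, for the whole second after the job is handed in: All four large caps are shut to within 0.1 rad (the tab edge within about 2 mm of flush), all four small caps still stand open (over 1.2 rad), the large rack stands level within 30 mm and the small rack within 15 mm of where it was, at rest (value of joint each of large_cap_1, large_cap_2, large_cap_3, large_cap_4 below 0.1 rad and value of joint each of small_cap_1, small_cap_2, small_cap_3, small_cap_4 above 1.2 rad and distance of large_rack from where it was at the start of the episode below 0.03 m and distance of small_rack from where it was at the start of the episode below 0.015 m and linear speed of large_rack below 0.01 m/s and angle between each of large_rack, small_rack's own z axis and vertical below 0.04 rad); the robot touches nothing.
It fails at once if a rack is lifted (more than 10 mm) or tipped (height (world z) of any of large_rack, small_rack above 0.01 m or angle between any of large_rack, small_rack's own z axis and vertical above 0.15 rad).
It fails at once if the arm or fingers press on the large rack, its tubes or caps with more than 25 N (contact force between any of the fingers, the arm and large_rack above 25 N).
It fails at once if a small tube's cap is folded (value of joint any of small_cap_1, small_cap_2, small_cap_3, small_cap_4 below 1.2 rad).
It fails at once if a bystander is moved more than 20 mm (distance of any of tweezers, dropper, timer, cover_glasses, slide_box, pen from where it was at the start of the episode above 0.02 m).
It also fails if it takes over 38 s, if anything falls off the work surface, if the arm or the gripper's body presses on something with over 40 N, if the wrist force passes 120 N, or if a joint passes its speed limit or range.

## Working session

There is one attempt and no reset: what is moved stays moved. The work goes in short steps, Python scripts to look and compute and a tool call to move; the robot and the scene stay as the last step left them, time stands still between calls to the robot, and variables do not carry over. Pictures are saved under pics/ and viewed, at most 10 in all, crops included, and the job is handed in when it is done.

Besides the shell and the picture viewer there is one more tool, called after "Request:" by a JSON object that holds its "name" and its "arguments", one argument or row to a line. carry_out: Moves the arm, as the interface text tells. Its arguments: {"type":"object","properties":{"motion":{"type":"array"}},"required":["motion"]}

```bash
mkdir -p pics; cat > h.py <<'E'
from bench import *
import numpy as np, cv2
from scipy.spatial.transform import Rotation as R
def px2w(im,u,v,z):
    d=R.from_quat(im["orientation"]).as_matrix()@np.linalg.inv(im["mtx"])@np.array([u,v,1.])
    p=np.array(im["position"]); return p+d*(z-p[2])/d[2]
def w2px(im,P):
    q=R.from_quat(im["orientation"]).as_matrix().T@(np.array(P,float)-np.array(im["position"])); q=np.array(im["mtx"])@q; return q[:2]/q[2]
E
python3 - <<'E'
from h import *
for n in("top","scene"):
    im=get_image(n); cv2.imwrite(f"pics/{n}1.png",cv2.resize(im["color"],(800,600),interpolation=cv2.INTER_CUBIC)); print(n,im["position"],im["orientation"],im["mtx"])
s=read_state();print(s)
E
```

```text
top [ 379.45690893   81.28070549 1302.66396452] [-0.70336342  0.70742886 -0.04718708  0.05096751] [[411.66382734   0.         256.02207808]
 [  0.         411.66382734 187.90888142]
 [  0.           0.           1.        ]]
scene [-90.59434422 566.16290756 510.84247244] [-0.36811146  0.77898834 -0.45450966  0.22603559] [[356.77488502   0.         255.20801881]
 [  0.         356.77488502 190.92680441]
 [  0.           0.           1.        ]]
{'clock': 0.1, 'joints': array([ 1.56157425e+00,  3.85508577e-01,  6.75584236e-03, -4.51182079e-04,
       -1.19402283e+00, -2.58588803e-01]), 'joint_vel': array([ 1.26980446e-03,  2.91817582e-06,  3.57012839e-03,  9.88321137e-05,
       -8.23013719e-04, -1.52061152e-03]), 'joint_efforts': array([-1.88285471e-04, -3.93322170e+01,  1.88927311e+01,  4.19795886e+00,
       -2.64899005e-03,  4.01642538e-06]), 'position': array([165.24180096, 602.23877078, 244.30849694]), 'ee_rot': array([ 9.91036436e-01, -1.33588023e-01, -8.49875943e-05,  1.00801431e-03]), 'contact_force': array([-0.10070843, -0.26210994,  0.67025261]), 'wrist_torque': array([-0.01603967,  0.01664658,  0.01508313]), 'grasp_force': 0.0, 'gripper_width': 85.58219699282951}
```

View pics/top1.png

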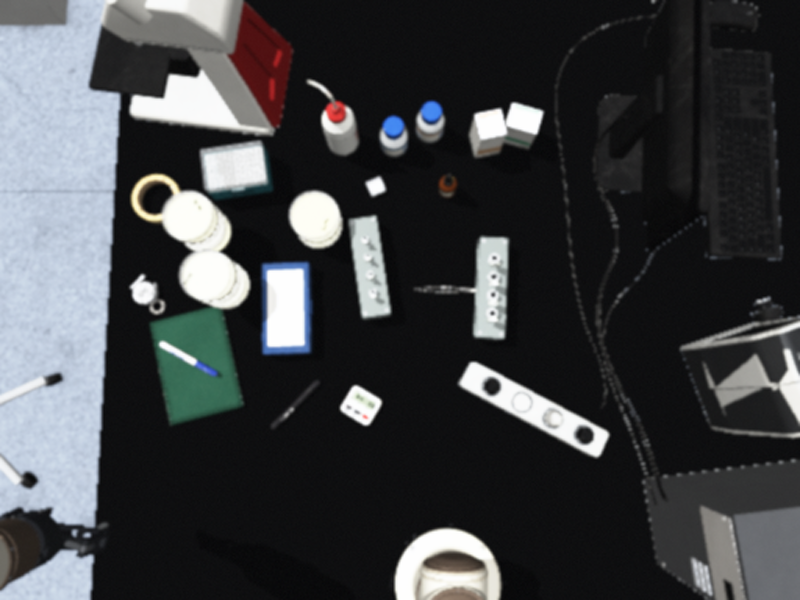

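View pics/scene1.png

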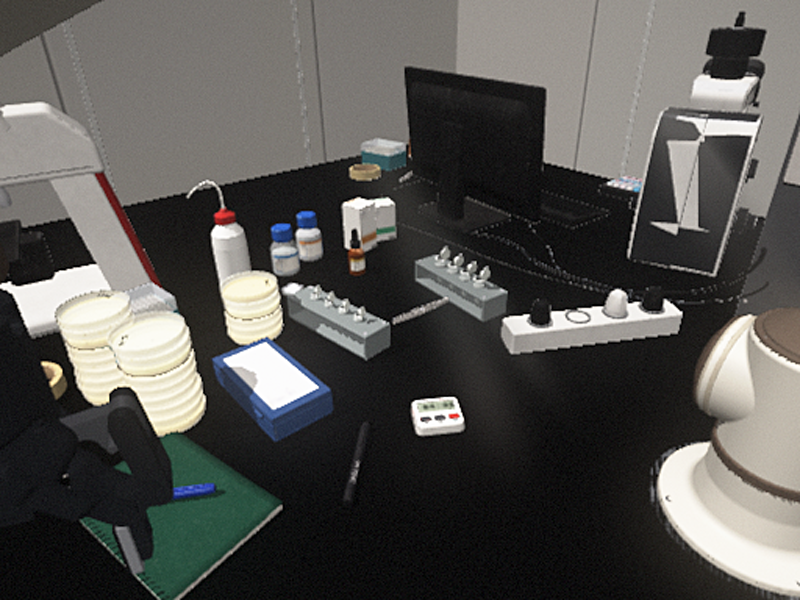

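The top view shows the rack with the larger tubes on the right, around (491,288), and the small rack on the left, around (370,267). I'll enlarge both views to find the hinge side.

```bash
python3 - <<'E'
from h import *
t=get_image("top")["color"][145:223,290:340]; s=get_image("scene")["color"][150:210,255:335]
cv2.imwrite("pics/c1.png",np.hstack([cv2.resize(t,None,fx=7,fy=7,interpolation=cv2.INTER_CUBIC),np.vstack([cv2.resize(s,(440,330),interpolation=cv2.INTER_CUBIC),np.zeros((216,440,3),np.uint8)])]))
E
```

```text
(no output)
```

View pics/c1.png

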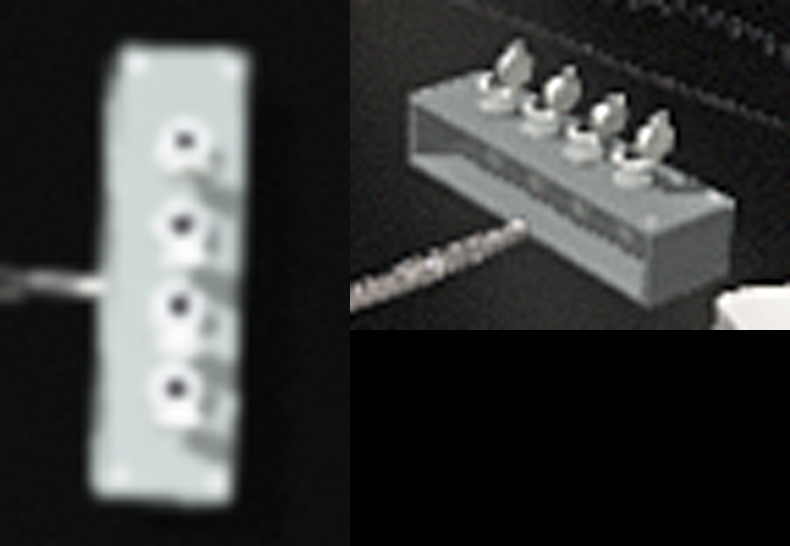

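The tube mouths in the crop are at (185,141), (182,225), (179,305) and (177,388), and each cap stands below its tube. The hinges therefore face the robot, and tube 1 is the nearest one, at the bottom.

```bash
python3 - <<'E'
from h import *
im=get_image("top")
f=lambda u,v,z:px2w(im,290+(u+.5)/7-.5,145+(v+.5)/7-.5,z)
m=np.array([f(*p,62)for p in[(177,388),(179,305),(182,225),(185,141)]]);print(m.round(1))
c=np.array([f(*p,46)for p in[(120,45),(250,45),(232,500),(92,497)]]);print(c.round(1),c.mean(0))
print(np.diff(m,axis=0), m.mean(0))
d=m[3]-m[0];print("yaw",np.arctan2(d[1],d[0]))
print("edges yaw",[np.arctan2(e[1],e[0]) for e in (c[0]-c[3],c[1]-c[2])])
s=read_state();print(R.from_quat(s["ee_rot"]).as_matrix().round(3))
E
```

```text
[[514.9 -90.5  62. ]
 [551.1 -92.3  62. ]
 [586.3 -94.5  62. ]
 [623.6 -96.7  62. ]]
[[ 670.5  -71.2   46. ]
 [ 670.1 -129.1   46. ]
 [ 467.4 -115.4   46. ]
 [ 469.1  -54.5   46. ]] [569.25491778 -92.55095544  46.        ]
[[36.24186891 -1.77923648  0.        ]
 [35.20576444 -2.19566976  0.        ]
 [37.26223468 -2.25828252  0.        ]] [568.98316163 -93.50030654  62.        ]
yaw -0.05727512609878031
edges yaw [np.float64(-0.08279417813946885), np.float64(-0.06721561317890562)]
[[ 0.964 -0.265 -0.   ]
 [-0.265 -0.964 -0.001]
 [ 0.     0.001 -1.   ]]
```

Request:
{"name": "carry_out", "arguments": {
  "motion": [
    [0, 0, 0, 38, 46.5, 0, -1],
    [0, 0, 0, 76, 93, 0, -1],
    [0, 0, 0, 114, 139.5, 0, -1],
    [0, 0, 0, 152, 186, 0, -1],
    [0, 0, 0, 190, 232.5, 0, -1]
  ]
}}

```text
clock: 0.88
position: [287.5, 326.3, 245.5]
ee_rot: [0.991, -0.133, 0.0, -0.0]
contact_force: [1.5, 0.8, 1.1]
gripper_width: 0.0
grasp_force: 0.0
```

Request:
{"name": "carry_out", "arguments": {
  "motion": [
    [0, 0, 0, 38, 46.5, 0, -1],
    [0, 0, 0, 76, 93, 0, -1],
    [0, 0, 0, 114, 139.5, 0, -1],
    [0, 0, 0, 152, 186, 0, -1],
    [0, 0, 0, 190, 232.5, 0, -1]
  ]
}}

```text
clock: 1.5
position: [409.2, 51.9, 245.8]
ee_rot: [0.991, -0.133, 0.001, -0.0]
contact_force: [1.7, 0.6, 0.0]
gripper_width: 0.0
grasp_force: 0.0
```

Request:
{"name": "carry_out", "arguments": {
  "motion": [
    [0, 0, -0.1, 32, 40, 20, -1],
    [0, 0, -0.2, 64, 80, 40, -1],
    [0, 0, -0.206, 97, 119, 65, -1],
    [0, 0, -0.206, 97, 119, 65, -1]
  ]
}}

```text
clock: 2.0
position: [470.2, -89.4, 177.9]
ee_rot: [0.999, -0.034, -0.003, 0.0]
contact_force: [0.3, 0.7, -0.4]
gripper_width: 0.1
grasp_force: 0.0
```

```bash
python3 - <<'E'
from h import *
s=read_state();print(s["clock"],s["position"],s["contact_force"],s["gripper_width"],s["joints"].round(2));print(R.from_quat(s["ee_rot"]).as_matrix().round(3))
im=get_image("scene"); c=im["color"][70:220,235:375]
print(w2px(im,[470,-87,s["position"][2]-14]))
cv2.imwrite("pics/s2.png",cv2.resize(c,None,fx=4,fy=4,interpolation=cv2.INTER_CUBIC))
E
```

```text
2.0 [470.22557901 -89.35194591 177.91973724] [ 0.29866851  0.6552742  -0.35807963] 0.11372288602456394 [ 0.15  0.2  -0.44 -0.   -0.94  1.35]
[[ 0.998 -0.067 -0.005]
 [-0.067 -0.998 -0.001]
 [-0.005  0.001 -1.   ]]
[319.52542721 147.96460729]
```

View pics/s2.png

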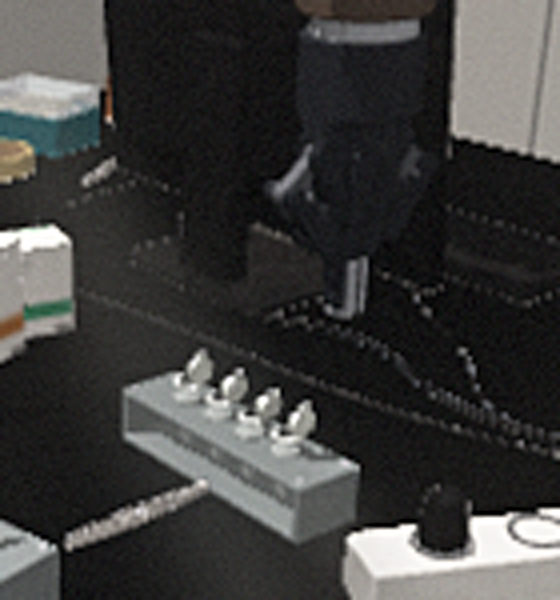

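The fingertip shows at crop (343,318), which matches the prediction, so the tip is 14 mm ahead of the TCP. Next I'll lower it behind cap 1 and advance.

Request:
{"name": "carry_out", "arguments": {
  "motion": [
    [0, 0, 0, 0, -2, 45, -1],
    [0, 0, 0, 0, -2, 84, -1],
    [0, 0, 0, 0, -2, 84, -1]
  ]
}}

```text
clock: 2.42
position: [469.2, -83.9, 95.0]
ee_rot: [1.0, -0.03, -0.003, 0.0]
contact_force: [-0.7, -1.2, 0.2]
gripper_width: -0.1
grasp_force: 0.0
```

Request:
{"name": "carry_out", "arguments": {
  "motion": [
    [0, 0, 0, 10, 0, 0, -1],
    [0, 0, 0, 18, 0, 0, -1],
    [0, 0, 0, 26, 0, 0, -1],
    [0, 0, 0, 34, 0, 0, -1],
    [0, 0, 0, 40, 0, 0, -1]
  ]
}}

```text
clock: 3.05
position: [511.5, -87.3, 96.4]
ee_rot: [1.0, -0.031, 0.0, -0.0]
contact_force: [0.1, -0.3, 0.0]
gripper_width: -0.1
grasp_force: 0.1
```

Request:
{"name": "carry_out", "arguments": {
  "motion": [
    [0, 0, 0, 1, 2, 4, -1],
    [0, 0, 0, 1, 2, 8, -1],
    [0, 0, 0, 1, 2, 12, -1],
    [0, 0, 0, 1, 2, 14, -1],
    [0, 0, 0, 1, 2, 14, -1]
  ]
}}

```text
clock: 3.68
position: [511.4, -89.2, 82.0]
ee_rot: [1.0, -0.031, -0.0, 0.0]
contact_force: [1.0, 0.9, -0.4]
gripper_width: -0.0
grasp_force: 0.0
```

```bash
python3 - <<'E'
from h import *
s=read_state();print(s["clock"],s["position"],s["contact_force"])
im=get_image("scene"); c=im["color"][110:210,255:335]
cv2.imwrite("pics/s3.png",cv2.resize(c,None,fx=6,fy=6,interpolation=cv2.INTER_CUBIC))
E
```

```text
3.675 [511.41061755 -89.19857234  82.04419984] [ 1.04222367  0.92772853 -0.4347093 ]
```

View pics/s3.png

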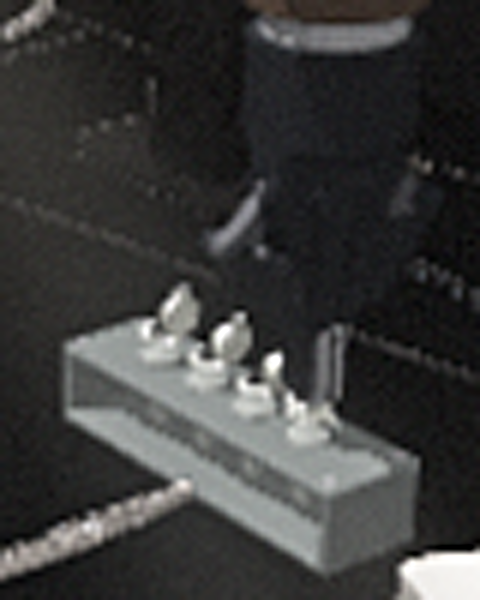

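Cap 1 is folding at about (310,415), with the tip above and slightly behind it, and caps 2–4 are still up. I'll check the projected seat and tip positions.

```bash
python3 - <<'E'
from h import *
im=get_image("scene")
y=-.062;c=np.array([569,-93]);u=np.array([np.cos(y),np.sin(y)])
for x in(-54,-18,18,54):
    p=c+x*u; print(x,p.round(1),(w2px(im,[*p,62])-[255,110])*6)
print((w2px(im,[511.4,-89.2,68])-[255,110])*6)
cv2.imwrite("pics/s4.png",cv2.resize(im["color"][165:190,295:320],(600,600),interpolation=cv2.INTER_CUBIC))
E
```

```text
-54 [515.1 -89.7] [302.36314066 404.32871208]
-18 [551.  -91.9] [250.8328997  377.01592179]
18 [587.  -94.1] [201.86641914 351.06201221]
54 [622.9 -96.3] [155.27701265 326.36803319]
[308.1639797  395.71272576]
```

View pics/s4.png

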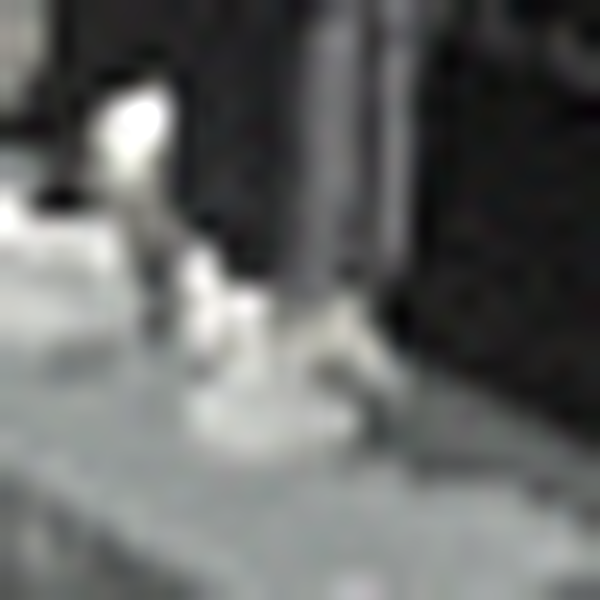

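Cap 1's tab still sticks up a little ahead of the tip, at crop (200,280). I'll slide forward over it to press it down.

Request:
{"name": "carry_out", "arguments": {
  "motion": [
    [0, 0, 0, 3, 0, 0, -1],
    [0, 0, 0, 6, 0, 0, -1],
    [0, 0, 0, 9, 0, 1, -1],
    [0, 0, 0, 11, 0, 2, -1],
    [0, 0, 0, 11, 0, 3, -1]
  ]
}}

```text
clock: 4.4
position: [522.5, -90.0, 80.2]
ee_rot: [1.0, -0.031, -0.001, 0.0]
contact_force: [-4.5, 1.6, 11.7]
gripper_width: -0.3
grasp_force: 6.2
```

```bash
python3 - <<'E'
from h import *
im=get_image("scene");s=read_state();print(s["clock"],s["position"],s["contact_force"])
cv2.imwrite("pics/s5.png",cv2.resize(im["color"][155:190,285:320],(600,600),interpolation=cv2.INTER_CUBIC))
E
```

```text
4.45 [522.51754854 -89.94642488  80.24532452] [-4.14625282  1.61631891  7.49192298]
```

View pics/s5.png

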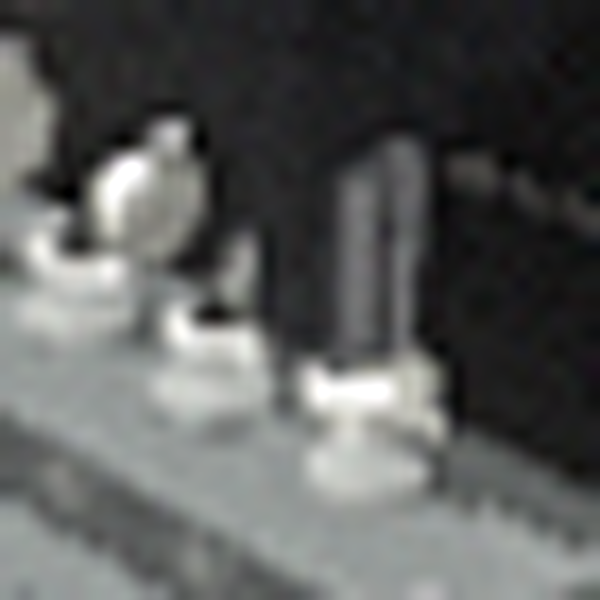

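Cap 1 is flush at (360,390), with the tip at z=66 and about 10 N, and cap 2 is still standing. I'll repeat the same pattern for cap 2.

Request:
{"name": "carry_out", "arguments": {
  "motion": [
    [0, 0, 0, 0, 0, -4, -1],
    [0, 0, 0, 7, 0, -5, -1],
    [0, 0, 0, 14, 0, -5, -1],
    [0, 0, 0, 20, 0, -5, -1],
    [0, 0, 0, 26, 0, -4, -1]
  ]
}}

```text
clock: 5.08
position: [549.5, -91.5, 83.2]
ee_rot: [1.0, -0.031, 0.0, 0.0]
contact_force: [0.6, 0.3, 0.3]
gripper_width: 0.4
grasp_force: 0.2
```

Request:
{"name": "carry_out", "arguments": {
  "motion": [
    [0, 0, 0, 3, 0, 0, -1],
    [0, 0, 0, 6, 0, 0, -1],
    [0, 0, 0, 9, 0, 1.5, -1],
    [0, 0, 0, 10, 0, 3, -1],
    [0, 0, 0, 10, 0, 4, -1]
  ]
}}

```text
clock: 5.7
position: [558.5, -92.2, 80.2]
ee_rot: [1.0, -0.031, -0.0, 0.0]
contact_force: [-4.7, 1.4, 10.4]
gripper_width: -0.1
grasp_force: 5.3
```

```bash
python3 - <<'E'
from h import *
im=get_image("scene");s=read_state();print(s["clock"],s["position"],s["contact_force"])
cv2.imwrite("pics/s6.png",cv2.resize(im["color"][150:190,275:325],(750,600),interpolation=cv2.INTER_CUBIC))
E
```

```text
5.75 [558.47684858 -92.17078105  80.29492092] [-2.78877785 -0.74819111  6.61168481]
```

View pics/s6.png

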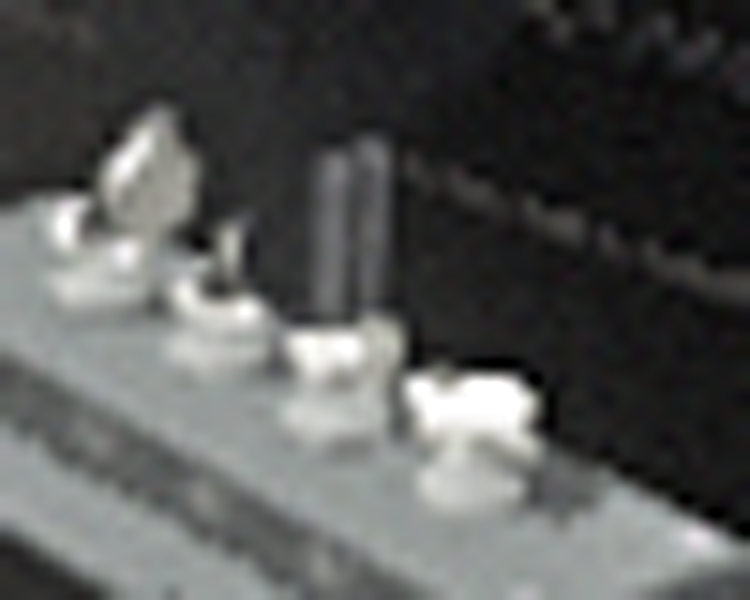

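Caps 1 at (470,400) and 2 at (335,350) are flush, and caps 3 and 4 are still standing. I'll do the same for the remaining two.

Request:
{"name": "carry_out", "arguments": {
  "motion": [
    [0, 0, 0, 0, 0, -4, -1],
    [0, 0, 0, 7, 0, -5, -1],
    [0, 0, 0, 14, 0, -5, -1],
    [0, 0, 0, 20, 0, -5, -1],
    [0, 0, 0, 26, 0, -4, -1]
  ]
}}

```text
clock: 6.38
position: [585.4, -93.8, 83.2]
ee_rot: [1.0, -0.031, 0.0, 0.0]
contact_force: [-0.7, -0.4, 0.3]
gripper_width: -0.3
grasp_force: 0.2
```

Request:
{"name": "carry_out", "arguments": {
  "motion": [
    [0, 0, 0, 3, 0, 0, -1],
    [0, 0, 0, 6, 0, 0, -1],
    [0, 0, 0, 9, 0, 1.5, -1],
    [0, 0, 0, 10, 0, 3, -1],
    [0, 0, 0, 10, 0, 4, -1]
  ]
}}

```text
clock: 7.0
position: [594.5, -94.4, 80.3]
ee_rot: [1.0, -0.031, -0.0, 0.0]
contact_force: [-3.5, 1.3, 9.0]
gripper_width: -0.0
grasp_force: 4.7
```

Request:
{"name": "carry_out", "arguments": {
  "motion": [
    [0, 0, 0, 0, 0, -4, -1],
    [0, 0, 0, 7, 0, -5, -1],
    [0, 0, 0, 14, 0, -5, -1],
    [0, 0, 0, 20, 0, -5, -1],
    [0, 0, 0, 26, 0, -4, -1]
  ]
}}

```text
clock: 7.62
position: [621.3, -96.0, 83.2]
ee_rot: [1.0, -0.031, 0.0, 0.0]
contact_force: [-0.5, -0.5, 0.9]
gripper_width: -0.3
grasp_force: 0.2
```

Request:
{"name": "carry_out", "arguments": {
  "motion": [
    [0, 0, 0, 3, 0, 0, -1],
    [0, 0, 0, 6, 0, 0, -1],
    [0, 0, 0, 9, 0, 1.5, -1],
    [0, 0, 0, 10, 0, 3, -1],
    [0, 0, 0, 10, 0, 4, -1]
  ]
}}

```text
clock: 8.25
position: [630.6, -96.6, 80.3]
ee_rot: [1.0, -0.031, 0.0, 0.0]
contact_force: [-2.5, 1.1, 8.0]
gripper_width: -0.4
grasp_force: 3.9
```

Request:
{"name": "carry_out", "arguments": {
  "motion": [
    [0, 0, 0, 0, 0, -6, -1],
    [0, 0, 0, 0, 0, -40, -1],
    [0, 0, 0, 0, 0, -90, -1],
    [0, 0, 0, 0, 0, -120, -1],
    [0, 0, 0, 0, 0, -120, -1]
  ]
}}

```text
clock: 8.88
position: [632.0, -96.6, 202.9]
ee_rot: [1.0, -0.031, 0.004, -0.0]
contact_force: [0.3, -0.7, 0.1]
gripper_width: -0.1
grasp_force: 0.0
```

```bash
python3 - <<'E'
from h import *
im=get_image("scene");s=read_state();print(s["clock"],s["position"],s["contact_force"])
cv2.imwrite("pics/s7.png",cv2.resize(im["color"][145:205,255:335],(800,600),interpolation=cv2.INTER_CUBIC))
E
```

```text
8.925 [630.8086591  -96.47089057 200.58529973] [-0.03106801  0.90367853  0.66483689]
```

View pics/s7.png

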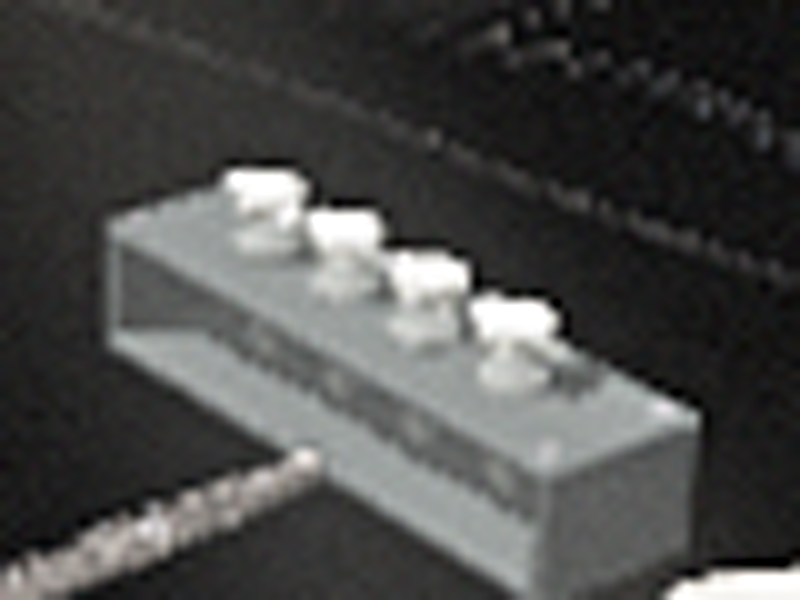

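All four caps lie flat, at (265,185), (345,230), (430,270) and (515,320). The rack hasn't moved and the arm is clear.

```bash
python3 -c "
from bench import *
print(job_done())"
```

```text
the job is handed in; nothing more can be done
None
```

I folded all four large caps shut in order, 1 to 4; they look flush in the last picture, with the large rack in place and the small rack untouched. Sampled force peaked at about 13 N, the clock was at about 9 s, and the job is handed in with no verdict returned.

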